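Sweep wheel bearings home in the sorting tray with a straightedge

TASK

Take the straightedge by its wooden grip and with its flat face sweep the four loose bearings together in one row against the tray's sliding divider bar, and push row and divider on until the divider comes up solid against the stop hidden under the rear hood. Lean on the row there with a steady push of about 12 newtons for a second, never pressing the stop or hood with 18 newtons or more, leave the bearings snug against the divider, and stand the straightedge upright back on its rubber mat. Touch the bearings only with the straightedge and leave the other parts and tools where they are.

Things in the scene. Friction and masses are not known exactly. Their poses are not given: they have to be found in the camera images.
- straightedge: Loose steel straightedge, an L-section sweep bar, 0.28 kg, standing on the mat at the start. Origin: centre of its underside; x out of the flat pushing face, y along its length, z up. 140 mm long in y. Foot 4 mm thick, x = -15 to +15 mm. Upright blade 28 mm high, pushing face at x = +15 mm. A wooden grip block stands on its middle
- straightedge_grip (a point): Centre of the straightedge's wooden grip block, 58 mm above its underside (x = y = 0), same axes. The block is 20 mm thick in x, 34 mm wide in y and reaches from 4 to 84 mm above the underside
- tray: Fixed aluminium sorting tray, open at its front. Origin on the bench under it, x towards the hooded rear, y left, z up. Floor 3 mm thick, x = -125 (open edge) to +140 mm. Side walls 18 mm high above the bench, inner faces at y = +-80, outer at +-86 mm. Bearings and divider slide along its floor
- hood: Fixed hood over the tray's rear end, 24 mm high above the bench, same axes as the tray. Origin on the bench below the middle of its front edge (tray x = +83 mm), 57 mm deep in x, 172 mm wide. The divider (14 mm high) slides under it. Inside, under the cover, is a rigid stop, set differently each time: it catches the divider's back 2 to 28 mm behind the hood's front edge
- divider: Loose steel divider bar across the tray between the bearings and the hood, 156 mm long (y), 12 mm thick (x), 14 mm high, about 0.2 kg, lightly oiled. Origin midway along its front face (towards the bearings), at its underside; x points into the bar, towards the hood, z up. It starts 30 mm or more short of the stop. A bearing touching it has its centre at x = -15 mm
- mat_top (a point): Centre of the top of the fixed black rubber rest mat, 120 mm (x) by 200 mm (y), 4 mm thick, on the bench to the left or right of the tray
- bearing0_c (a point): Centre of a loose sealed steel ball bearing lying flat on the tray floor in front of the divider: 30 mm diameter, 9 mm thick, about 32 g, lightly oiled so that it slides easily. The four are alike, are spread over the tray's width about 37 mm apart, and lie at different distances from the divider
- bearing1_c (a point): Centre of a loose sealed steel ball bearing lying flat on the tray floor in front of the divider: 30 mm diameter, 9 mm thick, about 32 g, lightly oiled so that it slides easily. The four are alike, are spread over the tray's width about 37 mm apart, and lie at different distances from the divider
- bearing2_c (a point): Centre of a loose sealed steel ball bearing lying flat on the tray floor in front of the divider: 30 mm diameter, 9 mm thick, about 32 g, lightly oiled so that it slides easily. The four are alike, are spread over the tray's width about 37 mm apart, and lie at different distances from the divider
- bearing3_c (a point): Centre of a loose sealed steel ball bearing lying flat on the tray floor in front of the divider: 30 mm diameter, 9 mm thick, about 32 g, lightly oiled so that it slides easily. The four are alike, are spread over the tray's width about 37 mm apart, and lie at different distances from the divider
- spacer: Bystander: aluminium spacer tube, 22 mm diameter, 30 mm high, standing on top of the hood. Origin at the centre of its underside
- axlenut: Bystander: brass flanged collar, 28 mm diameter, 12 mm high, lying on top of the hood. Origin at the centre of its underside
- plugsocket: Bystander: plain steel deep socket, 26 mm diameter, 65 mm high, standing on the bench beside the tray. Origin at the centre of its underside
- wrench: Bystander: spanner, 170 mm long, lying on the bench
- driver: Bystander: screwdriver, 190 mm long, lying on the bench
- bottle: Bystander: white plastic bottle, 60 mm diameter, 150 mm high, standing on the bench. Origin at the centre of its underside
Mind the look-alikes: they are no part of the job. What is shaped like the part that bears bearing3_c but red or turquoise is not meant.

How it is judged:
On the way, in this order (a step that is already met when the one before it is completed fails the run):
1. the straightedge stands in the tray, between its side walls and behind the bearings (x of straightedge_grip in the frame of tray between -0.13 and 0.06 m and y of straightedge_grip in the frame of tray between -0.02 and 0.02 m and z of straightedge_grip in the frame of tray below 0.075 m), for 0.1 s.
2. all four bearings are against the divider and press it on the hidden stop with more than 6 N (x of bearing0_c in the frame of divider between -0.0175 and 0 m and y of bearing0_c in the frame of divider between -0.075 and 0.075 m and z of each of bearing0_c, bearing1_c, bearing2_c, bearing3_c in the frame of divider below 0.008 m and x of bearing1_c in the frame of divider between -0.0175 and 0 m and y of bearing1_c in the frame of divider between -0.075 and 0.075 m and x of bearing2_c in the frame of divider between -0.0175 and 0 m and y of bearing2_c in the frame of divider between -0.075 and 0.075 m and x of bearing3_c in the frame of divider between -0.0175 and 0 m and y of bearing3_c in the frame of divider between -0.075 and 0.075 m and x of divider in the frame of tray above 0.07 m and contact force between hood and anything else above 6 N), for 0.4 s.
At the end, for the whole second after the job is handed in: The four bearings lie flat in the tray with rims within 2.5 mm of the divider, whose front is over 70 mm behind the tray origin; the straightedge stands upright, released, on its mat, its centre within 50 mm of the mat centre along each side (x of bearing0_c in the frame of divider between -0.0175 and 0 m and y of bearing0_c in the frame of divider between -0.075 and 0.075 m and z of each of bearing0_c, bearing1_c, bearing2_c, bearing3_c in the frame of divider below 0.008 m and x of bearing1_c in the frame of divider between -0.0175 and 0 m and y of bearing1_c in the frame of divider between -0.075 and 0.075 m and x of bearing2_c in the frame of divider between -0.0175 and 0 m and y of bearing2_c in the frame of divider between -0.075 and 0.075 m and x of bearing3_c in the frame of divider between -0.0175 and 0 m and y of bearing3_c in the frame of divider between -0.075 and 0.075 m and x of divider in the frame of tray above 0.07 m and x of straightedge_grip in the frame of mat_top between -0.05 and 0.05 m and y of straightedge_grip in the frame of mat_top between -0.05 and 0.05 m and z of straightedge_grip in the frame of mat_top below 0.063 m and angle between straightedge_grip's own z axis and vertical below 0.06 rad); the robot touches nothing.
It fails at once if the stop (or hood) is pressed with 18 N or more (contact force between hood and anything else above 18 N).
It fails at once if the robot itself touches a bearing (contact force between any of the fingers, the arm and bearing0 above 0.5 N or contact force between any of the fingers, the arm and bearing1 above 0.5 N or contact force between any of the fingers, the arm and bearing2 above 0.5 N or contact force between any of the fingers, the arm and bearing3 above 0.5 N).
It fails at once if a bystander is moved by more than 15 mm (distance of any of spacer, axlenut, plugsocket, wrench, driver, bottle from where it was at the start of the episode above 0.015 m).
It also fails if it takes over 72 s, if anything falls off the work surface, if the arm or the gripper's body presses on something with over 40 N, if the wrist force passes 120 N, or if a joint passes its speed limit or range.

ROBOT

A 7-joint arm with a two-finger parallel gripper is mounted at the origin on the work surface. World frame = base frame: x ahead of the robot, y to its left, z up, the work surface at z = 0. Lengths are in m, angles in rad, forces in N, time in s.
With the tool pointing down it reaches from about 0.425 to 0.95 m from the base axis. Payload 16.7 kg.
Tool frame: the origin (TCP) lies at the very end of the fingers, on their centre line; the grasp point (between the pads) lies env.pinch_z behind it (env.pinch_z is the distance from the TCP to the grasp point, in m); z points along the fingers, y is the line along which they close (so a half turn about z gives the same grasp; the last joint's range is limited). The gripper opens to 94 mm and grips with 3 to 60 N. Pads are 16 mm wide; open, the fingers measure 119 mm over their backs; the gripper's body (75 mm by 177 mm) begins 78 mm behind the grasp point.
Start: joints at [-1.371, 0.426, 0.074, 1.606, -0.034, 1.111, -0.067], TCP at [0.231, 0.634, 0.177] pointing down, gripper open.
Joint ranges: [-2.85, 2.85], [-0.5, 2.14], [-1.23, 1.37], [0.21, 2.46], [-1.02, 4.16], [0.16, 2.05], [-2.73, 2.73]. Speed limits (rad/s): [1.89, 1.89, 2.39, 2.39, 3.01, 3.01, 3.01].

INTERFACE

Orientations are given as a rotation vector (axis times angle).
In Python, from bench import env, cams, nets gives the robot as it stands.
- The arm moves only by the tool carry_out, never from a script. Its argument "commands" is a list that holds one entry, the list of rows, each a list of 6 numbers: the shift along the tool's x, y, z in m, then the turn, a rotation vector about the tool's x, y, z in degrees. In form: [[[x, y, z, wx, wy, wz], ...]]. A call has 1 to 10 rows; each row shifts and turns the commanded pose from where the row before left it, along the tool's axes as they then stand; what a row does not reach is not made up. A row lasts 1/10 s, in which the tool goes at most 50 mm and 8.59 degrees, less where a joint would pass 70% of its speed; a pose out of reach is approached as far as the arm can. A call is refused whole if a number of a shift passes 0.05 or a number of a turn 8.59, either way. A call with a gripper value outside its range is refused whole. "jaw" is the closure, from -1 (fully open) to 1 (shut), set as the call begins (left out, the last holds). The fingers move at their own pace and stop on an object; the grip force is fixed at half the most. Time passes only in rows, so rows that do not move let the fingers close. It gives the time, the measured TCP pose, the force, the opening and the grip force at its end, in the units of the state.
- env.get_obs(): the state, without advancing time (a new reading comes with each control period).
- cams.capture(name): name is "scene" or "side" or "wrist"; returns a dict with "color" (420x560x3 uint8, red, green, blue), "intrinsics" (3x3 intrinsics, pixels), "D" ([k1, k2, p1, p2, k3] as OpenCV has them; the pictures are not rectified), "position" and "rotation" of the camera in the world. Camera axes: x right, y down, z forward; pixel columns grow to the right and rows downward; lengths in m; the calibration is good to about 2 mm. A picture is of the moment at which its call begins. There is no depth.
- env.sign_off(): hands the job in; it is judged then, once.
Trained networks look in a picture, given as the dict that the camera call returned (one of the last four; its "shot" number tells which), for a name from the list of things; names that differ only in an ending like _2 or _b are one class to them, and where a whole thing is asked for, a point or a joint stands for the part that bears it (a point fixed in the world has none). Each returns a list of dicts, best first, with "p" (0 to 1); they miss things now and then, are a little off and sometimes report something else, mostly with a low value. They report only what shows in the picture. A call takes as long as a camera call. They do not tell look-alikes from the thing itself.
- nets.spot_in(picture, query): "xy" ([column, row] in pixels, amid what is visible of it).
The state is a dict: "t": time; "joints": joint angles; "dq": joint speeds; "tau": joint torques, N m; "eef_pos": TCP position; "tool_rot": TCP orientation; "wrist_force": force on the tool from outside, world axes, zero at the start; "wrist_torque": the same for the moment, N m; "grip_width": opening from 0.0 (shut) to 1.0 (fully open); "gripper_force": force on a finger pad.
Only numpy, scipy, OpenCV 4.12 (cv2) and the standard library are available. Lean on these libraries where they do the work, as an engineer would, in place of code of your own. Each camera call takes 0.05 s, during which the arm holds its last target. There are 200 camera calls.

## Working session

There is one attempt and no reset: what is moved stays moved. The work goes in short steps, Python scripts to look and compute and a tool call to move; the robot and the scene stay as the last step left them, time stands still between calls to the robot, and variables do not carry over. Pictures are saved under pics/ and viewed, at most 10 in all, crops included, and the job is handed in when it is done.

Besides the shell and the picture viewer there is one more tool, called after ">>>" as name([rows], argument=value, ...), one row to a line, values as JSON. carry_out: Moves the arm, as the interface text tells. Its arguments: {"type":"object","properties":{"commands":{"type":"array"},"jaw":{"type":"number"}},"required":["commands"]}

```bash
mkdir -p pics; cat > h.py <<'E'
import numpy as np, cv2
from bench import env, cams, nets
from scipy.spatial.transform import Rotation as R
def ray(c,xy):
    n=cv2.undistortPoints(np.array([[xy]],float),np.array(c["intrinsics"]),np.array(c["D"]))[0,0]
    Rm=np.array(c["rotation"]); Rm=Rm if Rm.shape==(3,3) else R.from_rotvec(Rm).as_matrix()
    return np.array(c["position"]),Rm@np.array([n[0],n[1],1.])
def onz(c,xy,z):
    p,d=ray(c,xy); return p+d*(z-p[2])/d[2]
def proj(c,P):
    Rm=np.array(c["rotation"]); Rm=Rm if Rm.shape==(3,3) else R.from_rotvec(Rm).as_matrix()
    q=(np.atleast_2d(P)-np.array(c["position"]))@Rm
    return cv2.projectPoints(q,np.zeros(3),np.zeros(3),np.array(c["intrinsics"]),np.array(c["D"]))[0][:,0]
def save(c,n,crop=None,s=1):
    im=c["color"][:,:,::-1]
    if crop: im=im[crop[1]:crop[3],crop[0]:crop[2]]
    cv2.imwrite("pics/"+n,cv2.resize(im,None,fx=s,fy=s,interpolation=cv2.INTER_CUBIC))
E
python3 - <<'E'
from h import *
a=cams.capture("scene");b=cams.capture("side")
im=np.hstack([a["color"],b["color"]])[:,:,::-1]
cv2.imwrite("pics/a.png",a["color"][:,:,::-1]);cv2.imwrite("pics/b.png",b["color"][:,:,::-1])
for n in ["straightedge","straightedge_grip","tray","hood","divider","mat_top","bearing0_c","spacer","plugsocket","bottle"]:
  for c,l in((a,"scene"),(b,"side")):
    print(n,l,[(np.round(d["xy"]).tolist(),round(d["p"],2)) for d in nets.spot_in(c,n)[:7]])
o=env.get_obs();print({k:np.round(v,3).tolist() for k,v in o.items()},env.pinch_z)
for c in(a,b):print(c["position"],c["rotation"])
E
```

```text
straightedge scene [([196.0, 212.0], 0.98), ([296.0, 212.0], 0.46), ([132.0, 244.0], 0.29)]
straightedge side [([274.0, 236.0], 0.75), ([343.0, 175.0], 0.66), ([268.0, 161.0], 0.47)]
straightedge_grip scene [([200.0, 216.0], 0.88)]
straightedge_grip side [([342.0, 175.0], 0.95)]
tray scene [([296.0, 215.0], 0.75), ([232.0, 263.0], 0.18)]
tray side [([274.0, 234.0], 0.64), ([302.0, 235.0], 0.33)]
hood scene [([318.0, 234.0], 0.81)]
hood side [([225.0, 227.0], 0.66), ([346.0, 177.0], 0.15)]
divider scene [([304.0, 216.0], 0.6)]
divider side [([256.0, 230.0], 0.7)]
mat_top scene [([202.0, 214.0], 0.63)]
mat_top side [([348.0, 196.0], 0.87), ([258.0, 232.0], 0.44)]
bearing0_c scene [([276.0, 212.0], 0.59), ([127.0, 248.0], 0.41)]
bearing0_c side [([290.0, 221.0], 0.46)]
spacer scene [([337.0, 214.0], 0.62)]
spacer side [([215.0, 231.0], 0.47)]
plugsocket scene [([363.0, 216.0], 0.62)]
plugsocket side [([186.0, 256.0], 0.56)]
bottle scene [([130.0, 248.0], 0.62), ([197.0, 214.0], 0.35)]
bottle side [([337.0, 117.0], 0.6)]
{'t': 1.1, 'joints': [-1.372, 0.426, 0.074, 1.606, -0.034, 1.111, -0.067], 'dq': [0.001, -0.001, -0.002, 0.001, -0.002, -0.001, -0.0], 'tau': [-0.002, -93.555, 3.663, -45.454, -0.049, 0.013, 0.0], 'eef_pos': [0.231, 0.634, 0.177], 'tool_rot': [-0.545, -3.094, 0.0], 'wrist_force': [-0.246, 0.734, -0.473], 'wrist_torque': [-0.015, -0.019, 0.04], 'gripper_force': 0.0, 'grip_width': 1.001} 0.0188
[ 1.51333985 -0.4331202   0.85485202] [-1.89355493 -1.3307172   0.62585848]
[0.22229178 0.45993181 0.68359719] [-0.75553637  2.6071573  -1.06351083]
```

View pics/a.png

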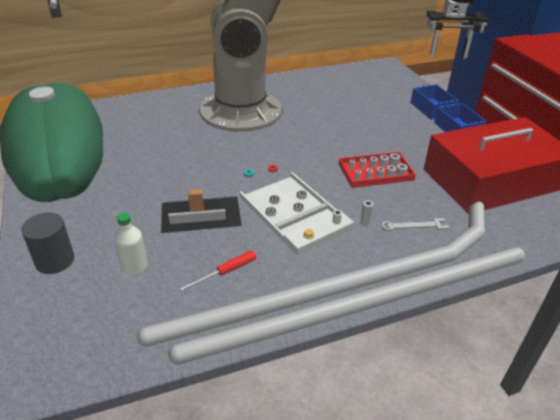

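View pics/b.png

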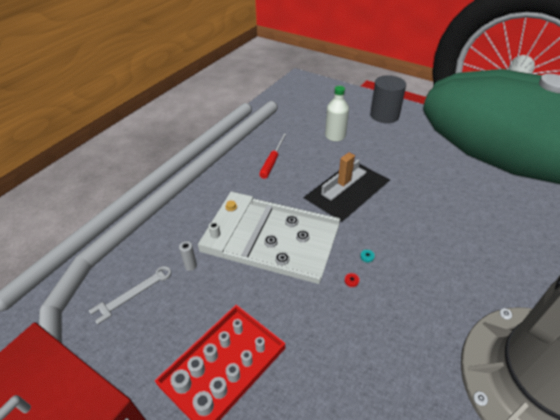

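Scene: tray about (296,212), four grey bearings at (275,198), (302,195), (271,211), (298,207), straightedge grip (196,200) on the mat (202,214). Side: bearings (292,220), (303,236), (271,240), (282,258). The turquoise (367,256) and red (352,280) rings outside the tray are look-alikes, so the grey ones in the tray are meant. I'll confirm that in enlarged crops.

```bash
python3 - <<'E'
from h import *
a=cams.capture("scene");b=cams.capture("side")
save(b,"b2.png",(190,140,400,296),3.8);save(a,"a2.png",(150,150,390,290),3.3)
np.save("a.npy",a,allow_pickle=True);np.save("b.npy",b,allow_pickle=True)
E
```

```text
(no output)
```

View pics/b2.png

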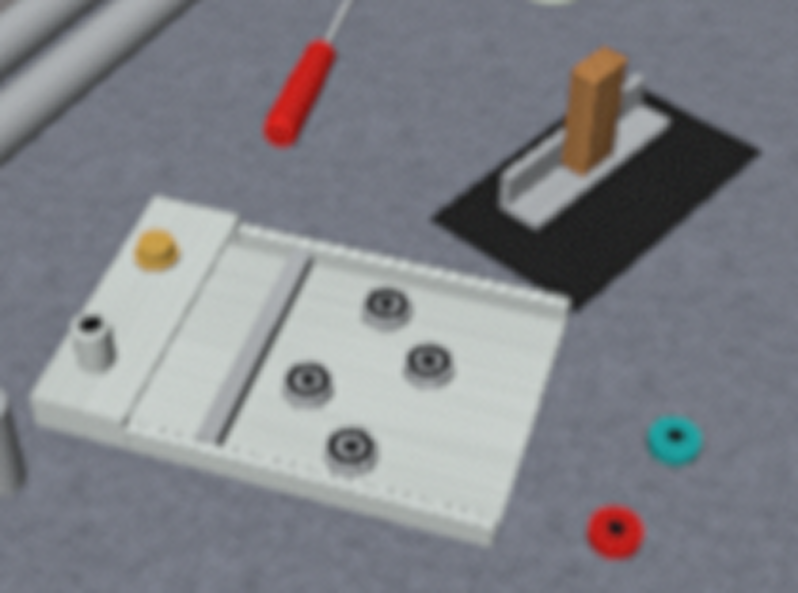

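View pics/a2.png

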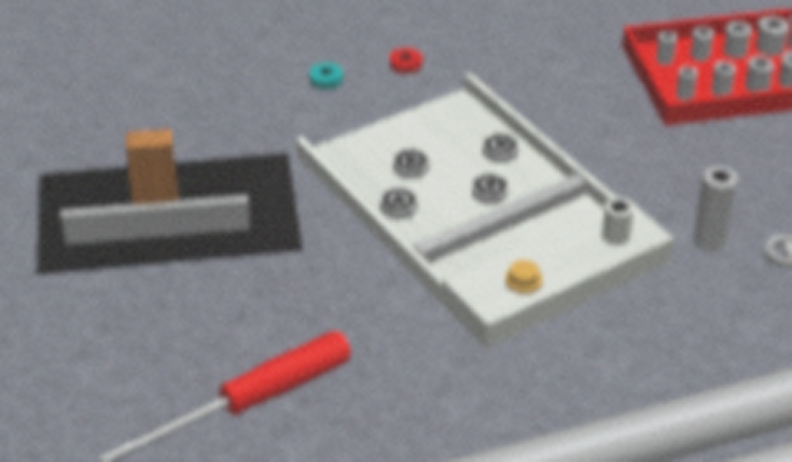

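```bash
cat > fit.py <<'E'
from h import *
from scipy.optimize import least_squares
a=np.load("a.npy",allow_pickle=True).item();b=np.load("b.npy",allow_pickle=True).item()
A=lambda p:(np.array(p)+.5)/3.3-.5+[150,150]
B=lambda p:(np.array(p)+.5)/3.8-.5+[190,140]
def fit(obs,x0,z0=0):
    def W(v,P): return np.array([v[0]+P[0]*np.cos(v[2])-P[1]*np.sin(v[2]),v[1]+P[0]*np.sin(v[2])+P[1]*np.cos(v[2]),P[2]+z0])
    f=lambda v:np.concatenate([proj(c,W(v,P))[0]-q for c,P,q in obs])
    r=least_squares(f,x0,loss='soft_l1');print(np.round(r.x,4),"res px",np.round(r.fun.reshape(-1,2),1).tolist());return r.x
x0=onz(b,B((350,370)),.0)
print("tray0",x0)
H=lambda x,y,z:(x,y,z)
obs=[(b,(.14,-.086,.024),B((157,197))),(b,(.14,.086,.024),B((33,395))),(b,(.083,-.086,.024),B((239,214))),(b,(.083,.086,.024),B((124,424))),(b,(-.125,-.086,.018),B((571,300))),(b,(-.125,.086,.018),B((494,527))),
(a,(.14,-.086,.024),A((487,326))),(a,(.14,.086,.024),A((672,240))),(a,(.083,-.086,.024),A((440,285))),(a,(-.125,-.086,.018),A((303,140))),(a,(-.125,.086,.018),A((468,75)))]
d=onz(b,B((80,300)),.02)-onz(b,B((530,410)),.02)
t=fit(obs,[x0[0],x0[1],np.arctan2(d[1],d[0])])
m0=onz(b,B((600,190)),0.004)
obs=[(b,(.015,-.07,.028),B((640,75))),(b,(.015,.07,.028),B((502,180))),(b,(-.015,-.07,.004),B((668,120))),(b,(-.015,.07,.004),B((535,229))),
(a,(.015,-.07,.028),A((62,210))),(a,(.015,.07,.028),A((248,198))),(a,(.015,-.07,0),A((66,245))),(a,(.015,.07,0),A((250,230)))]
for s in (1,-1):
  o=[(c,(P[0],s*P[1],P[2]),q) for c,P,q in obs]
  for y in(0,1.57,3.14,-1.57): fit(o,[m0[0],m0[1],y],.004)
print("grip top",onz(a,A((150,138)),.088),onz(b,B((600,62)),.088))
for n,pts in (("b",[(432,217),(577,308),(760,152),(650,88)]),("a",[(40,175),(288,155),(301,248),(38,271)])):
  w=np.array([onz(a if n=="a" else b,(A if n=="a" else B)(p),.004) for p in pts]);print("mat",n,w[:,:2].round(3).tolist(),w.mean(0))
def T(w):
  c,s=np.cos(t[2]),np.sin(t[2]);d=w[:2]-t[:2];return np.round([c*d[0]+s*d[1],-s*d[0]+c*d[1]],4)
for p,q in zip([(387,302),(429,361),(308,381),(351,446)],[(411,160),(501,146),(399,201),(490,186)]):
  # pairing checked by print
  print("bear b",T(onz(b,B(p),.012)),"a",T(onz(a,A(q),.012)))
print("div front top b",T(onz(b,B((311,260)),.017)),T(onz(b,B((222,440)),.017)), "socket",T(onz(a,A((710,250)),0)))
E
python3 fit.py
```

```text
tray0 [ 0.55056252 -0.0398568   0.        ]
[ 0.5635 -0.0294  0.2391] res px [[-0.3, -0.3], [-0.7, 0.1], [0.4, 0.3], [0.0, -0.9], [-0.3, -0.6], [-0.2, -0.2], [-0.2, -0.3], [0.2, -0.5], [0.2, -1.7], [-2.3, -0.3], [0.5, -0.8]]
[ 0.5119 -0.2678 -0.2068] res px [[-0.4, -0.1], [0.1, -1.2], [0.6, 0.6], [0.5, -0.7], [0.1, 1.3], [0.3, 0.5], [0.2, -0.7], [0.3, -0.7]]
[ 0.5119 -0.2678 -0.2068] res px [[-0.4, -0.1], [0.1, -1.2], [0.6, 0.6], [0.5, -0.7], [0.1, 1.3], [0.3, 0.5], [0.2, -0.7], [0.3, -0.7]]
[ 0.5119 -0.2678  6.0764] res px [[-0.4, -0.1], [0.1, -1.2], [0.6, 0.6], [0.5, -0.7], [0.1, 1.3], [0.3, 0.5], [0.2, -0.7], [0.3, -0.7]]
[ 0.5119 -0.2678 -0.2068] res px [[-0.4, -0.1], [0.1, -1.2], [0.6, 0.6], [0.5, -0.7], [0.1, 1.3], [0.3, 0.5], [0.2, -0.7], [0.3, -0.7]]
[ 0.5373 -0.2735  2.9282] res px [[1.0, 0.6], [1.3, -0.5], [-16.7, -8.9], [-17.3, -11.8], [0.1, 0.2], [0.2, -0.4], [0.2, -1.9], [0.1, -1.6]]
[ 0.5373 -0.2735  2.9282] res px [[1.0, 0.6], [1.3, -0.5], [-16.7, -8.9], [-17.3, -11.8], [0.1, 0.2], [0.2, -0.4], [0.2, -1.9], [0.1, -1.6]]
[ 0.5373 -0.2735  2.9282] res px [[1.0, 0.6], [1.3, -0.5], [-16.7, -8.9], [-17.3, -11.8], [0.1, 0.2], [0.2, -0.4], [0.2, -1.9], [0.1, -1.6]]
[ 0.5373 -0.2735 -3.355 ] res px [[1.0, 0.6], [1.3, -0.5], [-16.7, -8.9], [-17.3, -11.8], [0.1, 0.2], [0.2, -0.4], [0.2, -1.9], [0.1, -1.6]]
grip top [ 0.51434477 -0.26814008  0.088     ] [ 0.51281281 -0.26980009  0.088     ]
mat b [[0.574, -0.173], [0.46, -0.15], [0.421, -0.341], [0.512, -0.365]] [ 0.49157659 -0.25715013  0.004     ]
mat a [[0.424, -0.344], [0.463, -0.15], [0.576, -0.173], [0.537, -0.366]] [ 0.50018122 -0.25804926  0.004     ]
bear b [-0.0221 -0.0547] a [-0.0579 -0.0183]
bear b [-0.0592 -0.0178] a [-0.0337  0.0533]
bear b [0.0014 0.0181] a [-0.02   -0.0546]
bear b [-0.0368  0.0546] a [0.0033 0.0158]
div front top b [ 0.0309 -0.0692] [0.0298 0.0765] socket [0.1463 0.1216]
```

Both cameras agree to about 2 mm. The four grey bearings in the tray are the ones meant; the red and turquoise rings lie outside it. Next I'll plan the approach: close the fingers across the grip's 20 mm thickness, which runs along x.

```bash
cat > plan.py <<'E'
from h import *
def rows(p0,R0,p1,yaw,n):
    "yaw: world angle of tool y, tool pointing down; rows in tool axes"
    y=np.array([np.cos(yaw),np.sin(yaw),0]);z=np.array([0,0,-1.]);R1=np.column_stack([np.cross(y,z),y,z])
    w=(R.from_matrix(R1)*R0.inv()).as_rotvec()/n
    Rc=R0;p=np.array(p0,float);out=[];st=(np.array(p1)-p)/n
    for i in range(n):
        t=Rc.inv().apply(st);r=np.degrees(Rc.inv().apply(w));out.append(np.concatenate([np.round(t,4),np.round(r,2)]).tolist())
        Rc=R.from_rotvec(w)*Rc
    print(n,"rows");[print(o) for o in out]
    return np.array(p1),R.from_matrix(R1)
def now():
    o=env.get_obs();return np.array(o["eef_pos"]),R.from_rotvec(o["tool_rot"])
TR=np.array([.5635,-.0294]);TY=.2391
def tray(x,y): c,s=np.cos(TY),np.sin(TY);return TR+[c*x-s*y,s*x+c*y]
E
python3 - <<'E'
from plan import *
p,r=now()
p,r=rows(p,r,[.5,.3,.18],np.radians(35),10)
p,r=rows(p,r,[.512,-.268,.15],-.207,13)
E
```

```text
10 rows
[-0.0367, -0.0222, -0.0003, -0.0, -0.0, 3.5]
[-0.038, -0.0199, -0.0003, -0.0, -0.0, 3.5]
[-0.0392, -0.0176, -0.0003, -0.0, -0.0, 3.5]
[-0.0402, -0.0151, -0.0003, -0.0, -0.0, 3.5]
[-0.041, -0.0127, -0.0003, -0.0, -0.0, 3.5]
[-0.0417, -0.0101, -0.0003, -0.0, -0.0, 3.5]
[-0.0423, -0.0076, -0.0003, -0.0, -0.0, 3.5]
[-0.0426, -0.005, -0.0003, -0.0, -0.0, 3.5]
[-0.0429, -0.0024, -0.0003, -0.0, -0.0, 3.5]
[-0.0429, 0.0003, -0.0003, -0.0, -0.0, 3.5]
13 rows
[-0.0363, -0.0243, 0.0023, 0.0, 0.0, 3.6]
[-0.0378, -0.022, 0.0023, 0.0, 0.0, 3.6]
[-0.0391, -0.0196, 0.0023, 0.0, 0.0, 3.6]
[-0.0402, -0.0171, 0.0023, 0.0, 0.0, 3.6]
[-0.0412, -0.0145, 0.0023, 0.0, 0.0, 3.6]
[-0.0421, -0.0119, 0.0023, 0.0, 0.0, 3.6]
[-0.0427, -0.0092, 0.0023, 0.0, 0.0, 3.6]
[-0.0432, -0.0065, 0.0023, 0.0, 0.0, 3.6]
[-0.0435, -0.0038, 0.0023, 0.0, 0.0, 3.6]
[-0.0437, -0.001, 0.0023, 0.0, 0.0, 3.6]
[-0.0437, 0.0017, 0.0023, 0.0, 0.0, 3.6]
[-0.0435, 0.0045, 0.0023, 0.0, 0.0, 3.6]
[-0.0431, 0.0072, 0.0023, 0.0, 0.0, 3.6]
```

>>> carry_out([
  [[-0.037,-0.022,0,0,0,3.5],[-0.038,-0.02,0,0,0,3.5],[-0.039,-0.018,0,0,0,3.5],[-0.04,-0.015,0,0,0,3.5],[-0.041,-0.013,0,0,0,3.5],[-0.042,-0.01,0,0,0,3.5],[-0.042,-0.008,0,0,0,3.5],[-0.043,-0.005,0,0,0,3.5],[-0.043,-0.002,0,0,0,3.5],[-0.043,0,0,0,0,3.5]],
], jaw=-1)

```text
t: 2.2
eef_pos: [0.5009, 0.2977, 0.177]
tool_rot: [1.454, 2.785, 0.001]
wrist_force: [0.2, 1.7, 0.5]
grip_width: 0.998
gripper_force: 0.0
```

>>> carry_out([
  [[-0.036,-0.024,0.002,0,0,3.6],[-0.038,-0.022,0.002,0,0,3.6],[-0.039,-0.02,0.002,0,0,3.6],[-0.04,-0.017,0.002,0,0,3.6],[-0.041,-0.015,0.002,0,0,3.6],[-0.042,-0.012,0.002,0,0,3.6],[-0.043,-0.009,0.002,0,0,3.6],[-0.043,-0.007,0.002,0,0,3.6],[-0.044,-0.004,0.002,0,0,3.6],[-0.044,-0.001,0.002,0,0,3.6]],
])

```text
t: 3.2
eef_pos: [0.5079, -0.1399, 0.157]
tool_rot: [2.243, 2.199, 0.001]
wrist_force: [0.6, 0.7, 0.3]
grip_width: 0.998
gripper_force: 0.0
```

>>> carry_out([
  [[-0.044,0.002,0.002,0,0,3.6],[-0.044,0.005,0.002,0,0,3.6],[-0.043,0.007,0.002,0,0,3.6],[0,0,0,0,0,0],[0,0,0,0,0,0]],
])

```text
t: 3.7
eef_pos: [0.5111, -0.2711, 0.1505]
tool_rot: [-2.44, -1.979, 0.001]
wrist_force: [0.4, 0.6, -0.1]
grip_width: 0.999
gripper_force: 0.0
```

```bash
python3 - <<'E'
from plan import *
c=cams.capture("wrist");save(c,"w1.png");np.save("w.npy",c,allow_pickle=True)
print(proj(c,[[.512,-.268,.088]]),nets.spot_in(c,"straightedge_grip")[:2])
p,r=now();print(p,env.get_obs()["joints"])
rows(p,r,[.512,-.268,.115],-.207,3)
E
```

```text
[[281.37922113 209.28999189]] [{'xy': [283.8, 186.4], 'p': 0.88}]
[ 0.51174457 -0.26905117  0.15061127] [-0.20786872  0.36136238  0.73376205  1.88604814 -0.28550433  1.00118977
  0.44576337]
3 rows
[0.0004, 0.0, 0.0119, -0.0, -0.01, 0.05]
[0.0004, 0.0, 0.0119, -0.0, -0.01, 0.05]
[0.0004, 0.0, 0.0119, -0.0, -0.01, 0.05]
```

View pics/w1.png

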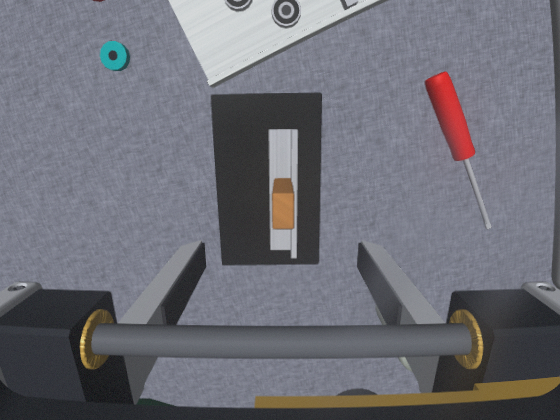

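The wrist view shows the grip top centred at about (284,204), within 4 mm of the prediction (281,209). The mat lies around it, from (212,94) to (319,264).

```bash
python3 - <<'E'
from plan import *
c=np.load("w.npy",allow_pickle=True).item()
g=onz(c,(284,204),.088);print(g)
m=np.array([onz(c,q,.004)[:2] for q in [(212,94),(321,93),(319,264),(221,265)]]);print("mat",m.mean(0), np.degrees(np.arctan2(*(m[0]-m[3])[::-1])))
p,r=now()
rows(p,r,[(g[0]+.512)/2,(g[1]-.268)/2,.043],-.207,8)
E
```

```text
[ 0.51528774 -0.26370273  0.088     ]
mat [ 0.49852716 -0.25908297] 78.08726459510903
8 rows
[0.0004, 0.0002, 0.0135, -0.0, -0.0, 0.02]
[0.0004, 0.0002, 0.0135, -0.0, -0.0, 0.02]
[0.0004, 0.0002, 0.0135, -0.0, -0.0, 0.02]
[0.0004, 0.0002, 0.0135, -0.0, -0.0, 0.02]
[0.0004, 0.0002, 0.0135, -0.0, -0.0, 0.02]
[0.0004, 0.0002, 0.0135, -0.0, -0.0, 0.02]
[0.0004, 0.0002, 0.0135, -0.0, -0.0, 0.02]
[0.0004, 0.0002, 0.0135, -0.0, -0.0, 0.02]
```

>>> carry_out([
  [[0.0005,0,0.0135,0,0,0],[0.0005,0,0.0135,0,0,0],[0.0005,0,0.0135,0,0,0],[0.0005,0,0.0135,0,0,0],[0.0005,0.0005,0.0135,0,0,0],[0.0005,0.0005,0.0135,0,0,0],[0,0.0005,0.0135,0,0,0],[0,0,0.013,0,0,0],[0,0,0,0,0,0],[0,0,0,0,0,0]],
])

```text
t: 4.8
eef_pos: [0.5134, -0.2677, 0.0431]
tool_rot: [-2.438, -1.981, 0.001]
wrist_force: [0.9, 0.1, -0.2]
grip_width: 1.001
gripper_force: 0.0
```

>>> carry_out([
  [[0,0,0,0,0,0],[0,0,0,0,0,0],[0,0,0,0,0,0],[0,0,0,0,0,0],[0,0,0,0,0,0],[0,0,0,0,0,0],[0,0,0,0,0,0],[0,0,0,0,0,0],[0,0,0,0,0,0],[0,0,0,0,0,0]],
], jaw=1)

```text
t: 5.8
eef_pos: [0.5136, -0.2675, 0.0432]
tool_rot: [-2.438, -1.982, 0.0]
wrist_force: [-0.3, 0.8, -0.6]
grip_width: 0.21
gripper_force: 30.0
```

```bash
python3 - <<'E'
from plan import *
p,r=now();o=env.get_obs();print(p,o["grip_width"],o["gripper_force"],o["wrist_force"])
print("lift to .11, then to tray above -0.102, then down")
p,r=rows(p,r,[p[0],p[1],.11],-.207,3)
t=tray(-.102,0)
p,r=rows(p,r,[t[0],t[1],.1],TY,8)
p,r=rows(p,r,[t[0],t[1],.046],TY,4)
E
```

```text
[ 0.51355222 -0.26750475  0.043169  ] 0.21026256039508795 29.99875098466873 [-0.28110468  0.79775428 -0.55219799]
lift to .11, then to tray above -0.102, then down
3 rows
[-0.0, -0.0, -0.0223, -0.0, 0.0, 0.02]
[-0.0, -0.0, -0.0223, -0.0, 0.0, 0.02]
[-0.0, -0.0, -0.0223, -0.0, 0.0, 0.02]
8 rows
[0.0249, -0.0115, 0.0012, 0.0, 0.0, -3.19]
[0.0255, -0.0101, 0.0012, 0.0, 0.0, -3.19]
[0.026, -0.0087, 0.0012, 0.0, 0.0, -3.19]
[0.0265, -0.0072, 0.0012, 0.0, 0.0, -3.19]
[0.0268, -0.0057, 0.0012, 0.0, 0.0, -3.19]
[0.0271, -0.0042, 0.0012, 0.0, 0.0, -3.19]
[0.0273, -0.0027, 0.0012, 0.0, 0.0, -3.19]
[0.0274, -0.0012, 0.0012, 0.0, 0.0, -3.19]
4 rows
[0.0, 0.0, 0.0135, 0.0, 0.0, 0.0]
[0.0, 0.0, 0.0135, 0.0, 0.0, 0.0]
[0.0, 0.0, 0.0135, 0.0, 0.0, 0.0]
[0.0, 0.0, 0.0135, 0.0, 0.0, 0.0]
```

>>> carry_out([
  [[0,0,-0.022,0,0,0],[0,0,-0.022,0,0,0],[0,0,-0.022,0,0,0],[0,0,0,0,0,0]],
])

```text
t: 6.2
eef_pos: [0.5148, -0.2681, 0.1113]
tool_rot: [2.436, 1.98, 0.003]
wrist_force: [0.1, 0.1, -3.3]
grip_width: 0.212
gripper_force: 30.0
```

>>> carry_out([
  [[0.025,-0.0115,0.001,0,0,-3.2],[0.0255,-0.01,0.001,0,0,-3.2],[0.026,-0.0085,0.001,0,0,-3.2],[0.0265,-0.007,0.001,0,0,-3.2],[0.027,-0.0055,0.001,0,0,-3.2],[0.027,-0.004,0.001,0,0,-3.2],[0.0275,-0.0025,0.001,0,0,-3.2],[0.0275,-0.001,0.001,0,0,-3.2],[0,0,0,0,0,0],[0,0,0,0,0,0]],
])

```text
t: 7.2
eef_pos: [0.4649, -0.0528, 0.1005]
tool_rot: [-1.937, -2.473, 0.001]
wrist_force: [0.5, -0.4, -3.5]
grip_width: 0.214
gripper_force: 30.0
```

```bash
python3 - <<'E'
from plan import *
b=cams.capture("side");save(b,"b3.png",(200,160,400,310),3.8);np.save("b3.npy",b,allow_pickle=True)
p,r=now();o=env.get_obs();print(p,o["wrist_force"])
t=tray(-.102,0)
rows(p,r,[t[0],t[1],.046],TY,4)
E
```

```text
[ 0.46510625 -0.05354031  0.10068182] [-0.07292228  0.40072765 -3.39930462]
4 rows
[0.0, -0.0002, 0.0137, -0.01, 0.0, 0.02]
[0.0, -0.0002, 0.0137, -0.01, 0.0, 0.02]
[0.0, -0.0002, 0.0137, -0.01, 0.0, 0.02]
[0.0, -0.0002, 0.0137, -0.01, 0.0, 0.02]
```

View pics/b3.png

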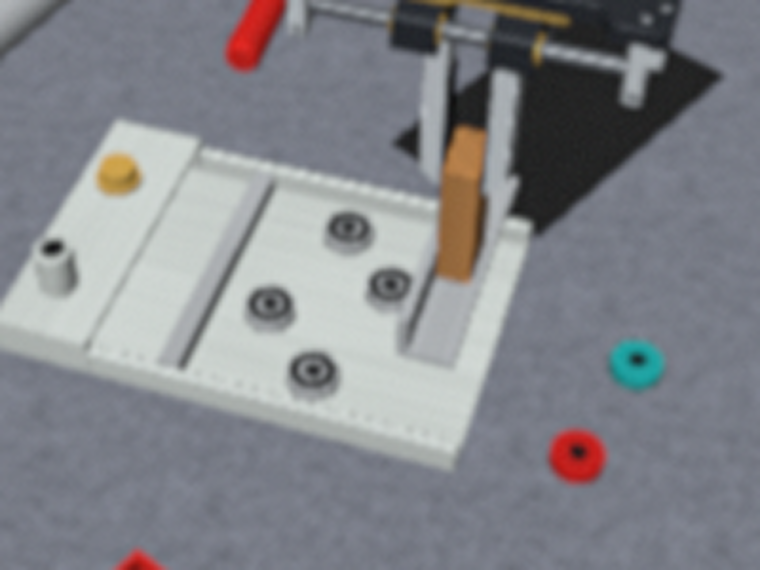

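The held straightedge is over the tray. Its near foot corners are at (400,347) and (457,365) in the crop, from which I'll get its offset along y.

```bash
python3 - <<'E'
from plan import *
b=np.load("b3.npy",allow_pickle=True).item()
B=lambda p:(np.array(p)+.5)/3.8-.5+[200,160]
c,s=np.cos(TY),np.sin(TY)
for q in [(400,347),(457,365)]:
  d=onz(b,B(q),.0655)[:2]-TR;print(c*d[0]+s*d[1],-s*d[0]+c*d[1])
E
```

```text
-0.08821798575312101 0.06668482618576421
-0.11872348219513776 0.0688826478499456
```

>>> carry_out([
  [[0,0,0.014,0,0,0],[0,0,0.014,0,0,0],[0,0,0.014,0,0,0],[0,0,0.012,0,0,0],[0,0,0,0,0,0],[0,0,0,0,0,0]],
])

```text
t: 7.85
eef_pos: [0.4653, -0.0538, 0.0472]
tool_rot: [-1.94, -2.471, 0.001]
wrist_force: [0.6, 0.4, -3.1]
grip_width: 0.211
gripper_force: 30.0
```

>>> carry_out([
  [[0,0,0.001,0,0,0],[0,0,0.001,0,0,0],[0,0,0,0,0,0],[0,0,0,0,0,0]],
])

```text
t: 8.25
eef_pos: [0.4655, -0.0531, 0.0454]
tool_rot: [1.938, 2.472, 0.001]
wrist_force: [0.4, 0.1, -3.9]
grip_width: 0.214
gripper_force: 30.0
```

>>> carry_out([
  [[0,0,0.001,0,0,0],[0,0,0,0,0,0],[0,0,0,0,0,0]],
])

```text
t: 8.55
eef_pos: [0.4653, -0.0532, 0.0442]
tool_rot: [-1.938, -2.472, 0.0]
wrist_force: [0.7, 0.5, -3.6]
grip_width: 0.208
gripper_force: 30.0
```

>>> carry_out([
  [[0,0,0.001,0,0,0],[0,0,0,0,0,0],[0,0,0,0,0,0]],
])

```text
t: 8.85
eef_pos: [0.4653, -0.0532, 0.0431]
tool_rot: [-1.938, -2.472, 0.0]
wrist_force: [-0.7, 0.0, -3.2]
grip_width: 0.21
gripper_force: 30.0
```

>>> carry_out([
  [[0,0,0.001,0,0,0],[0,0,0,0,0,0],[0,0,0,0,0,0]],
])

```text
t: 9.15
eef_pos: [0.4654, -0.0532, 0.0422]
tool_rot: [1.938, 2.472, -0.0]
wrist_force: [-0.3, -0.1, -2.9]
grip_width: 0.21
gripper_force: 30.0
```

>>> carry_out([
  [[0,0,0.001,0,0,0],[0,0,0,0,0,0],[0,0,0,0,0,0]],
])

```text
t: 9.45
eef_pos: [0.4659, -0.0531, 0.0421]
tool_rot: [1.938, 2.472, 0.002]
wrist_force: [-6.7, 1.9, 23.3]
grip_width: 0.21
gripper_force: 30.0
```

>>> carry_out([
  [[0,0,-0.001,0,0,0],[0,0,0,0,0,0],[0,0,0,0,0,0]],
])

```text
t: 9.75
eef_pos: [0.4653, -0.0531, 0.0421]
tool_rot: [-1.938, -2.473, -0.0]
wrist_force: [-0.2, 0.6, -0.1]
grip_width: 0.21
gripper_force: 30.0
```

```bash
python3 - <<'E'
from plan import *
p,r=now();print(p,r.as_rotvec())
t=tray(.02,0);rows(p,r,[t[0],t[1],p[2]],TY,24)
E
```

```text
[ 0.46534397 -0.05307685  0.04212219] [-1.93798512e+00 -2.47252054e+00 -2.29597482e-05]
24 rows
[-0.0, 0.005, -0.0, -0.0, -0.0, 0.01]
[-0.0, 0.005, -0.0, -0.0, -0.0, 0.01]
[-0.0, 0.005, -0.0, -0.0, -0.0, 0.01]
[-0.0, 0.005, -0.0, -0.0, -0.0, 0.01]
[-0.0, 0.005, -0.0, -0.0, -0.0, 0.01]
[-0.0, 0.005, -0.0, -0.0, -0.0, 0.01]
[-0.0, 0.005, -0.0, -0.0, -0.0, 0.01]
[-0.0, 0.005, -0.0, -0.0, -0.0, 0.01]
[-0.0, 0.005, -0.0, -0.0, -0.0, 0.01]
[-0.0, 0.005, -0.0, -0.0, -0.0, 0.01]
[-0.0, 0.005, -0.0, -0.0, -0.0, 0.01]
[-0.0, 0.005, -0.0, -0.0, -0.0, 0.01]
[-0.0, 0.005, -0.0, -0.0, -0.0, 0.01]
[-0.0, 0.005, -0.0, -0.0, -0.0, 0.01]
[-0.0, 0.005, -0.0, -0.0, -0.0, 0.01]
[-0.0, 0.005, -0.0, -0.0, -0.0, 0.01]
[-0.0, 0.005, -0.0, -0.0, -0.0, 0.01]
[-0.0, 0.005, -0.0, -0.0, -0.0, 0.01]
[-0.0, 0.005, -0.0, -0.0, -0.0, 0.01]
[-0.0, 0.005, -0.0, -0.0, -0.0, 0.01]
[-0.0, 0.005, -0.0, -0.0, -0.0, 0.01]
[-0.0, 0.005, -0.0, -0.0, -0.0, 0.01]
[-0.0, 0.005, -0.0, -0.0, -0.0, 0.01]
[-0.0, 0.005, -0.0, -0.0, -0.0, 0.01]
```

Vertical stiffness is about 25 N/mm, so I need the stiffness in the push direction before searching for the stop. I'll press on the floor and shift by small amounts.

>>> carry_out([
  [[0,0,0.001,0,0,0],[0,0,0,0,0,0],[0,0,0,0,0,0]],
])

```text
t: 10.05
eef_pos: [0.4656, -0.0531, 0.042]
tool_rot: [-1.938, -2.472, -0.001]
wrist_force: [-8.4, 1.3, 28.7]
grip_width: 0.207
gripper_force: 30.1
```

>>> carry_out([
  [[0,0.0002,0,0,0,0],[0,0,0,0,0,0]],
])

```text
t: 10.25
eef_pos: [0.4657, -0.053, 0.042]
tool_rot: [-1.938, -2.472, -0.001]
wrist_force: [-8.5, 1.4, 30.9]
grip_width: 0.211
gripper_force: 30.1
```

>>> carry_out([
  [[0,-0.0003,0,0,0,0],[0,0,0,0,0,0]],
])

```text
t: 10.45
eef_pos: [0.4656, -0.0531, 0.042]
tool_rot: [-1.938, -2.472, -0.002]
wrist_force: [-7.5, 2.3, 25.8]
grip_width: 0.212
gripper_force: 30.1
```

>>> carry_out([
  [[0,-0.0003,0,0,0,0],[0,0,0,0,0,0]],
])

```text
t: 10.65
eef_pos: [0.4655, -0.0531, 0.042]
tool_rot: [1.938, 2.472, 0.002]
wrist_force: [-6.7, 2.9, 25.5]
grip_width: 0.206
gripper_force: 30.0
```

>>> carry_out([
  [[0,0.0004,-0.002,0,0,0],[0,0,0,0,0,0],[0,0,0,0,0,0]],
])

```text
t: 10.95
eef_pos: [0.4652, -0.0532, 0.043]
tool_rot: [-1.938, -2.472, 0.001]
wrist_force: [0.7, -0.4, -3.3]
grip_width: 0.209
gripper_force: 30.0
```

Stiffness along the push is about 3–4 N/mm, so 1.5–2 mm steps are safe. Starting the sweep.

>>> carry_out([
  [[0,0.003,0,0,0,0],[0,0.004,0,0,0,0],[0,0.005,0,0,0,0],[0,0.006,0,0,0,0],[0,0.006,0,0,0,0],[0,0.006,0,0,0,0],[0,0.006,0,0,0,0],[0,0.006,0,0,0,0],[0,0.006,0,0,0,0],[0,0.006,0,0,0,0]],
])

```text
t: 11.95
eef_pos: [0.5182, -0.0402, 0.0432]
tool_rot: [-1.938, -2.472, 0.0]
wrist_force: [-0.6, -0.1, -3.5]
grip_width: 0.21
gripper_force: 30.0
```

>>> carry_out([
  [[0,0.006,0,0,0,0],[0,0.006,0,0,0,0],[0,0.006,0,0,0,0],[0,0.006,0,0,0,0],[0,0.006,0,0,0,0],[0,0.005,0,0,0,0],[0,0.005,0,0,0,0],[0,0.004,0,0,0,0],[0,0.003,0,0,0,0],[0,0.002,0,0,0,0]],
])

```text
t: 12.95
eef_pos: [0.5655, -0.0286, 0.0431]
tool_rot: [-1.938, -2.472, 0.0]
wrist_force: [-1.8, -0.9, -3.2]
grip_width: 0.214
gripper_force: 30.0
```

```bash
cat > st.py <<'E'
from plan import *
p,r=now();c,s=np.cos(TY),np.sin(TY);d=p[:2]-TR;f=env.get_obs()["wrist_force"]
print("tray xy",round(c*d[0]+s*d[1],4),round(-s*d[0]+c*d[1],4),p[2],"Fx",c*f[0]+s*f[1],f)
E
python3 - <<'E'
import st
from h import *
b=cams.capture("side");save(b,"b4.png",(200,160,400,310),3.8);np.save("b4.npy",b,allow_pickle=True)
E
```

```text
tray xy 0.0021 0.0003 0.04310458878518736 Fx -1.9129271825665335 [-1.76130057 -0.85181088 -3.19734511]
```

View pics/b4.png

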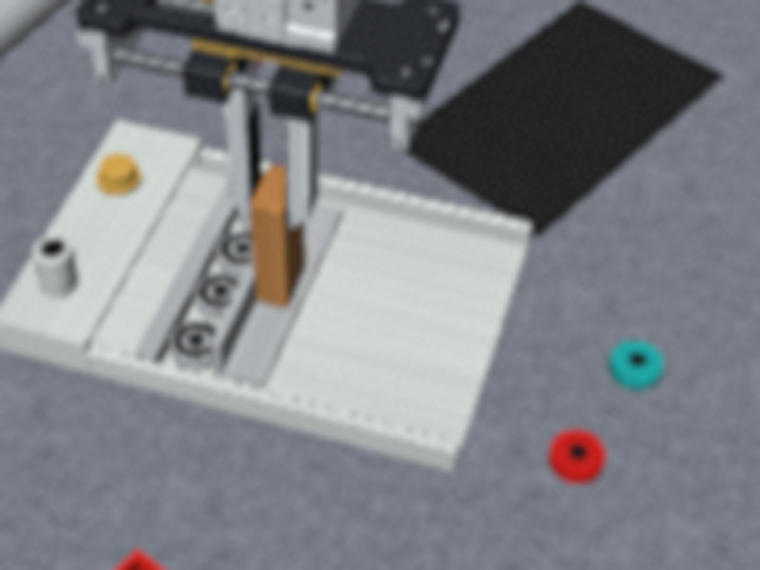

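The bearings lie in one row against the divider, at (195,342), (218,292), (240,248) and one behind the grip. The drag is about 2 N. Moving on to just before the nearest possible stop position.

>>> carry_out([
  [[0,0.002,0,0,0,0],[0,0.002,0,0,0,0],[0,0.0025,0,0,0,0],[0,0.0025,0,0,0,0],[0,0.0025,0,0,0,0],[0,0.0025,0,0,0,0],[0,0.0025,0,0,0,0],[0,0.0025,0,0,0,0],[0,0.002,0,0,0,0],[0,0.001,0,0,0,0]],
])

```text
t: 14.0
eef_pos: [0.587, -0.0233, 0.0432]
tool_rot: [1.938, 2.473, -0.0]
wrist_force: [-2.1, -0.4, -3.3]
grip_width: 0.21
gripper_force: 30.0
```

>>> carry_out([
  [[0,0.001,0,0,0,0],[0,0.001,0,0,0,0],[0,0,0,0,0,0]],
])

```text
t: 14.3
eef_pos: [0.5888, -0.0229, 0.0432]
tool_rot: [1.938, 2.472, 0.0]
wrist_force: [-0.6, 0.2, -3.9]
grip_width: 0.213
gripper_force: 30.0
```

>>> carry_out([
  [[0,0.001,0,0,0,0],[0,0.001,0,0,0,0],[0,0,0,0,0,0]],
])

```text
t: 14.6
eef_pos: [0.5908, -0.0224, 0.0432]
tool_rot: [1.938, 2.472, 0.0]
wrist_force: [-1.1, -0.9, -3.2]
grip_width: 0.213
gripper_force: 30.0
```

>>> carry_out([
  [[0,0.001,0,0,0,0],[0,0.001,0,0,0,0],[0,0,0,0,0,0]],
])

```text
t: 14.9
eef_pos: [0.5928, -0.0219, 0.0432]
tool_rot: [1.938, 2.472, 0.0]
wrist_force: [-1.8, 0.9, -3.6]
grip_width: 0.21
gripper_force: 30.0
```

>>> carry_out([
  [[0,0.001,0,0,0,0],[0,0.001,0,0,0,0],[0,0,0,0,0,0]],
])

```text
t: 15.2
eef_pos: [0.5947, -0.0214, 0.0432]
tool_rot: [1.938, 2.472, 0.0]
wrist_force: [-1.1, 0.6, -4.1]
grip_width: 0.207
gripper_force: 30.0
```

>>> carry_out([
  [[0,0.001,0,0,0,0],[0,0.001,0,0,0,0],[0,0,0,0,0,0]],
])

```text
t: 15.5
eef_pos: [0.5966, -0.021, 0.0432]
tool_rot: [1.938, 2.472, 0.0]
wrist_force: [-0.2, -0.8, -4.0]
grip_width: 0.209
gripper_force: 30.0
```

>>> carry_out([
  [[0,0.001,0,0,0,0],[0,0.001,0,0,0,0],[0,0,0,0,0,0]],
])

```text
t: 15.8
eef_pos: [0.5986, -0.0205, 0.0432]
tool_rot: [1.938, 2.472, 0.0]
wrist_force: [-0.8, -0.6, -2.8]
grip_width: 0.212
gripper_force: 30.0
```

>>> carry_out([
  [[0,0.001,0,0,0,0],[0,0.001,0,0,0,0],[0,0,0,0,0,0]],
])

```text
t: 16.1
eef_pos: [0.6005, -0.02, 0.0432]
tool_rot: [1.938, 2.472, -0.0]
wrist_force: [-0.1, 0.4, -3.8]
grip_width: 0.21
gripper_force: 30.0
```

>>> carry_out([
  [[0,0.001,0,0,0,0],[0,0.001,0,0,0,0],[0,0,0,0,0,0]],
])

```text
t: 16.4
eef_pos: [0.6024, -0.0195, 0.0432]
tool_rot: [1.938, 2.472, 0.0]
wrist_force: [0.2, -0.1, -3.1]
grip_width: 0.208
gripper_force: 30.0
```

>>> carry_out([
  [[0,0.001,0,0,0,0],[0,0.001,0,0,0,0],[0,0,0,0,0,0]],
])

```text
t: 16.7
eef_pos: [0.6044, -0.0191, 0.0432]
tool_rot: [1.938, 2.472, -0.0]
wrist_force: [0.2, -0.4, -3.0]
grip_width: 0.208
gripper_force: 30.0
```

>>> carry_out([
  [[0,0.001,0,0,0,0],[0,0.001,0,0,0,0],[0,0,0,0,0,0]],
])

```text
t: 17.0
eef_pos: [0.6063, -0.0185, 0.0432]
tool_rot: [1.938, 2.472, 0.0]
wrist_force: [-0.3, -0.3, -2.9]
grip_width: 0.209
gripper_force: 30.0
```

>>> carry_out([
  [[0,0.001,0,0,0,0],[0,0.001,0,0,0,0],[0,0,0,0,0,0]],
])

```text
t: 17.3
eef_pos: [0.6083, -0.0181, 0.0432]
tool_rot: [1.938, 2.472, 0.0]
wrist_force: [-1.5, 0.2, -4.0]
grip_width: 0.209
gripper_force: 30.0
```

>>> carry_out([
  [[0,0.001,0,0,0,0],[0,0.001,0,0,0,0],[0,0,0,0,0,0]],
])

```text
t: 17.6
eef_pos: [0.6102, -0.0176, 0.0432]
tool_rot: [1.938, 2.472, 0.0]
wrist_force: [-0.5, -0.1, -3.1]
grip_width: 0.21
gripper_force: 30.0
```

>>> carry_out([
  [[0,0.001,0,0,0,0],[0,0.001,0,0,0,0],[0,0,0,0,0,0]],
])

```text
t: 17.9
eef_pos: [0.6121, -0.0171, 0.0432]
tool_rot: [1.938, 2.472, -0.0]
wrist_force: [-1.0, 0.0, -4.4]
grip_width: 0.21
gripper_force: 30.0
```

>>> carry_out([
  [[0,0.001,0,0,0,0],[0,0.001,0,0,0,0],[0,0,0,0,0,0]],
])

```text
t: 18.2
eef_pos: [0.6139, -0.0167, 0.0432]
tool_rot: [-1.938, -2.472, 0.0]
wrist_force: [-1.2, -1.0, -2.2]
grip_width: 0.212
gripper_force: 30.0
```

>>> carry_out([
  [[0,0.001,0,0,0,0],[0,0.0005,0,0,0,0],[0,0,0,0,0,0]],
])

```text
t: 18.5
eef_pos: [0.6144, -0.0166, 0.0429]
tool_rot: [-1.938, -2.471, 0.002]
wrist_force: [-6.3, -2.0, -1.3]
grip_width: 0.209
gripper_force: 30.1
```

>>> carry_out([
  [[0,0.0004,0,0,0,0],[0,0.0003,0,0,0,0],[0,0,0,0,0,0],[0,0,0,0,0,0]],
])

```text
t: 18.9
eef_pos: [0.6146, -0.0166, 0.0428]
tool_rot: [-1.937, -2.471, 0.003]
wrist_force: [-8.1, -0.9, -0.9]
grip_width: 0.212
gripper_force: 30.1
```

>>> carry_out([
  [[0,0.0005,0,0,0,0],[0,0.0003,0,0,0,0],[0,0,0,0,0,0],[0,0,0,0,0,0],[0,0,0,0,0,0],[0,0,0,0,0,0]],
])

```text
t: 19.5
eef_pos: [0.6149, -0.0165, 0.0427]
tool_rot: [-1.937, -2.47, 0.004]
wrist_force: [-10.0, -2.5, 0.4]
grip_width: 0.209
gripper_force: 30.2
```

>>> carry_out([
  [[0,0.0003,0,0,0,0],[0,0.0002,0,0,0,0],[0,0,0,0,0,0],[0,0,0,0,0,0],[0,0,0,0,0,0],[0,0,0,0,0,0],[0,0,0,0,0,0],[0,0,0,0,0,0],[0,0,0,0,0,0],[0,0,0,0,0,0]],
])

```text
t: 20.5
eef_pos: [0.6152, -0.0164, 0.0426]
tool_rot: [-1.937, -2.47, 0.004]
wrist_force: [-9.6, -2.0, 0.2]
grip_width: 0.21
gripper_force: 30.2
```

>>> carry_out([
  [[0,0,0,0,0,0],[0,0,0,0,0,0],[0,0,0,0,0,0],[0,0,0,0,0,0]],
])

```text
t: 20.9
eef_pos: [0.6152, -0.0164, 0.0426]
tool_rot: [-1.937, -2.47, 0.004]
wrist_force: [-10.2, -1.9, 0.7]
grip_width: 0.214
gripper_force: 30.2
```

```bash
python3 - <<'E'
import st
from h import *
b=cams.capture("side");save(b,"b5.png",(200,160,400,310),3.8)
E
```

```text
tray xy 0.0533 0.0004 0.04259632130755944 Fx -10.374372903705133 [-10.22114455  -1.8747945    0.74106537]
```

View pics/b5.png

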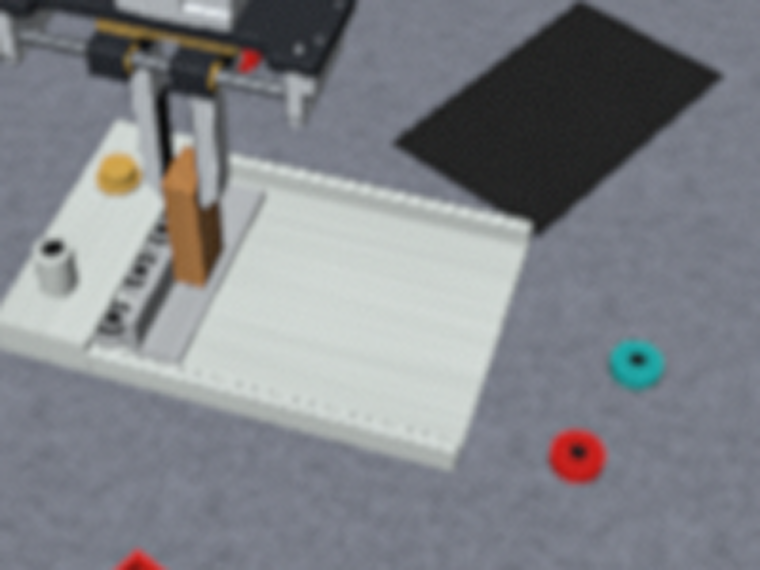

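The divider is against the stop: the bearing row tucks just under the hood edge, around (115,320) to (160,240), and the reading is 10.4 N. I'll raise it to about 12 N and hold for a second.

>>> carry_out([
  [[0,0.0004,0,0,0,0],[0,0.0003,0,0,0,0],[0,0,0,0,0,0],[0,0,0,0,0,0],[0,0,0,0,0,0],[0,0,0,0,0,0],[0,0,0,0,0,0],[0,0,0,0,0,0],[0,0,0,0,0,0],[0,0,0,0,0,0]],
])

```text
t: 21.95
eef_pos: [0.6158, -0.0161, 0.0426]
tool_rot: [-1.937, -2.47, 0.004]
wrist_force: [-11.5, -1.8, 2.3]
grip_width: 0.215
gripper_force: 30.3
```

>>> carry_out([
  [[0,0,0,0,0,0],[0,0,0,0,0,0],[0,0,0,0,0,0],[0,0,0,0,0,0]],
])

```text
t: 22.35
eef_pos: [0.6158, -0.0161, 0.0426]
tool_rot: [-1.937, -2.47, 0.004]
wrist_force: [-10.8, -2.4, 1.7]
grip_width: 0.21
gripper_force: 30.3
```

Held at about 11.5 N. Backing off gently.

>>> carry_out([
  [[0,-0.0005,0,0,0,0],[0,-0.0005,0,0,0,0],[0,-0.0005,0,0,0,0],[0,-0.0005,0,0,0,0],[0,-0.0005,0,0,0,0],[0,-0.0005,0,0,0,0],[0,-0.0005,0,0,0,0],[0,-0.001,0,0,0,0],[0,-0.001,0,0,0,0],[0,-0.002,0,0,0,0]],
])

```text
t: 23.35
eef_pos: [0.6114, -0.0173, 0.0435]
tool_rot: [1.937, 2.472, 0.001]
wrist_force: [0.4, -0.1, -3.3]
grip_width: 0.208
gripper_force: 29.9
```

>>> carry_out([
  [[0,-0.003,0,0,0,0],[0,-0.005,0,0,0,0],[0,-0.008,0,0,0,0],[0,-0.012,0,0,0,0],[0,-0.012,0,0,0,0],[0,-0.012,0,0,0,0],[0,-0.008,-0.015,0,0,0],[0,0,-0.025,0,0,0],[0,0,-0.025,0,0,0],[0,0,0,0,0,0]],
])

```text
t: 24.35
eef_pos: [0.5536, -0.032, 0.1109]
tool_rot: [1.937, 2.47, 0.006]
wrist_force: [0.7, -0.0, -3.5]
grip_width: 0.209
gripper_force: 29.9
```

```bash
python3 - <<'E'
import st
from plan import *
b=cams.capture("side");save(b,"b6.png",(200,160,400,310),3.8)
p,r=now()
p,r=rows(p,r,[.503,-.262,.1],-.207,10)
rows(p,r,[.503,-.262,.046],-.207,4)
E
```

```text
tray xy -0.0103 -0.0002 0.11092363197372593 Fx 0.6870055507783591 [ 0.71389872 -0.0278     -3.53342245]
10 rows
[-0.0212, -0.0103, 0.0009, 0.01, -0.01, 2.57]
[-0.0216, -0.0094, 0.0009, 0.01, -0.01, 2.57]
[-0.022, -0.0084, 0.0009, 0.01, -0.01, 2.57]
[-0.0224, -0.0074, 0.0009, 0.01, -0.01, 2.57]
[-0.0227, -0.0064, 0.0009, 0.01, -0.01, 2.57]
[-0.0229, -0.0054, 0.0009, 0.01, -0.01, 2.57]
[-0.0232, -0.0043, 0.0009, 0.01, -0.01, 2.57]
[-0.0233, -0.0033, 0.0009, 0.01, -0.01, 2.57]
[-0.0235, -0.0022, 0.0009, 0.01, -0.01, 2.57]
[-0.0235, -0.0012, 0.0009, 0.01, -0.01, 2.57]
4 rows
[0.0, 0.0, 0.0135, 0.0, 0.0, 0.0]
[0.0, 0.0, 0.0135, 0.0, 0.0, 0.0]
[0.0, 0.0, 0.0135, 0.0, 0.0, 0.0]
[0.0, 0.0, 0.0135, 0.0, 0.0, 0.0]
```

View pics/b6.png

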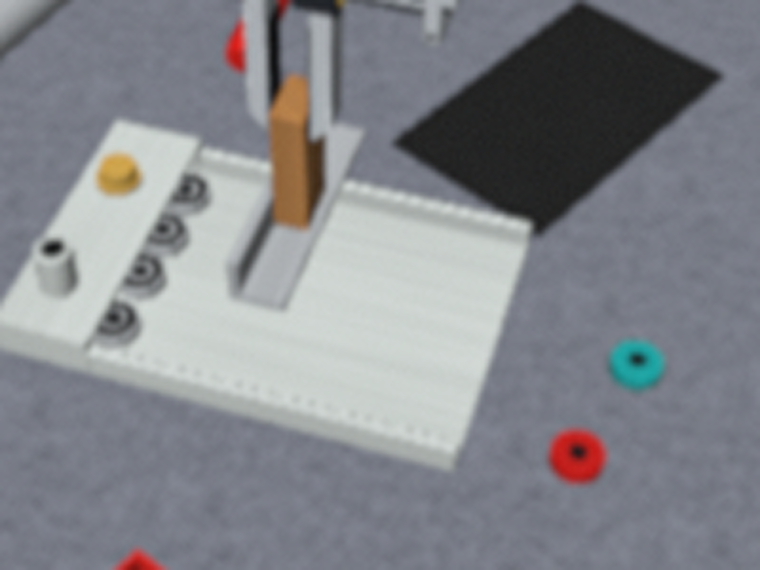

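The four bearings stay in an even row at the hood edge, at (115,320), (142,272), (167,232) and (190,190), and the bystanders are unmoved. Returning the straightedge to the mat.

>>> carry_out([
  [[-0.021,-0.0105,0.001,0,0,2.55],[-0.0215,-0.0095,0.001,0,0,2.55],[-0.022,-0.0085,0.001,0,0,2.55],[-0.0225,-0.0075,0.001,0,0,2.55],[-0.0225,-0.0065,0.001,0,0,2.55],[-0.023,-0.0055,0.001,0,0,2.55],[-0.023,-0.0045,0.001,0,0,2.55],[-0.0235,-0.0035,0.001,0,0,2.55],[-0.0235,-0.002,0.001,0,0,2.55],[-0.0235,-0.001,0.001,0,0,2.55]],
])

```text
t: 25.4
eef_pos: [0.5003, -0.2643, 0.0972]
tool_rot: [-2.44, -1.977, 0.002]
wrist_force: [0.3, 0.1, -3.4]
grip_width: 0.208
gripper_force: 29.9
```

>>> carry_out([
  [[0,0,0,0,0,0],[0,0,0,0,0,0],[0,0,0.0135,0,0,0],[0,0,0.0135,0,0,0],[0,0,0.0135,0,0,0],[0,0,0.0135,0,0,0],[0,0,0,0,0,0],[0,0,0,0,0,0]],
])

```text
t: 26.2
eef_pos: [0.5019, -0.2619, 0.0433]
tool_rot: [-2.435, -1.983, 0.001]
wrist_force: [-0.5, -0.2, -3.2]
grip_width: 0.211
gripper_force: 30.0
```

```bash
python3 - <<'E'
from plan import *
p,r=now();print(p,r.as_matrix().round(3).tolist(),env.get_obs()["wrist_force"])
E
```

```text
[ 0.50189348 -0.26192852  0.0432675 ] [[0.203, 0.979, -0.001], [0.979, -0.203, 0.0], [-0.0, -0.001, -1.0]] [-0.5045957  -0.23687941 -3.19528905]
```

>>> carry_out([
  [[0,0,0.0004,0,0,0],[0,0,0,0,0,0],[0,0,0,0,0,0]],
])

```text
t: 26.5
eef_pos: [0.5024, -0.262, 0.0439]
tool_rot: [2.436, 1.984, 0.0]
wrist_force: [-0.4, -0.2, -4.1]
grip_width: 0.214
gripper_force: 30.0
```

>>> carry_out([
  [[0,0,0,0,0,0],[0,0,0,0,0,0],[0,0,0,0,0,0],[0,0,0,0,0,0],[0,0,0,0,0,0],[0,0,0,0,0,0],[0,0,0,0,0,0],[0,0,0,0,0,0],[0,0,0,0,0,0],[0,0,0,0,0,0]],
], jaw=-1)

```text
t: 27.5
eef_pos: [0.5023, -0.262, 0.0438]
tool_rot: [-2.436, -1.984, 0.0]
wrist_force: [0.4, 0.4, -0.1]
grip_width: 0.99
gripper_force: 0.0
```

>>> carry_out([
  [[0,0,-0.01,0,0,0],[0,0,-0.015,0,0,0],[0,0,-0.015,0,0,0],[0,0,-0.02,0,0,0],[0,0,-0.02,0,0,0],[0,0,-0.02,0,0,0],[0,0,-0.02,0,0,0],[0,0,0,0,0,0],[0,0,0,0,0,0]],
])

```text
t: 28.4
eef_pos: [0.5026, -0.262, 0.1647]
tool_rot: [2.435, 1.983, 0.002]
wrist_force: [-0.4, -1.1, -0.2]
grip_width: 0.998
gripper_force: 0.0
```

```bash
python3 - <<'E'
from h import *
b=cams.capture("side");save(b,"b7.png",(190,140,400,296),3.8)
E
```

```text
(no output)
```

View pics/b7.png

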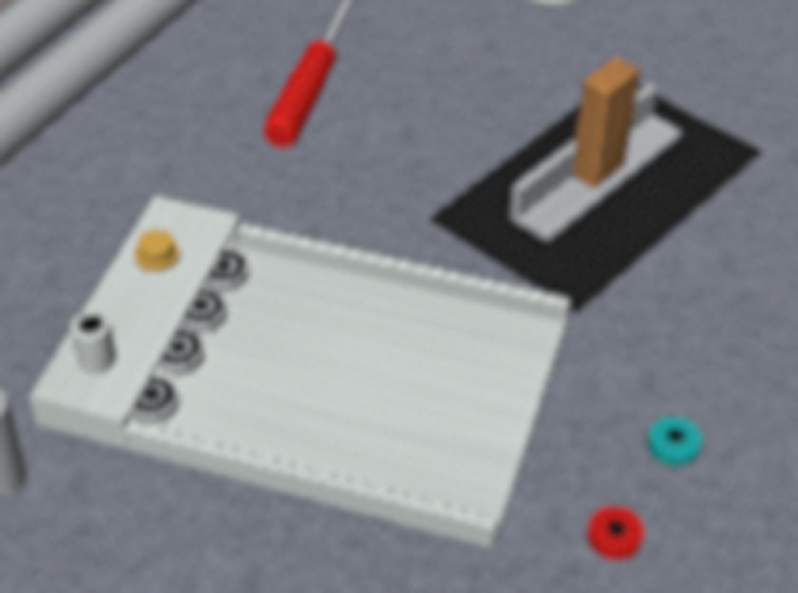

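The straightedge stands upright and released on the mat (grip at (605,120)), the bearings remain in their row at the hood, and the bystanders are in place. Handing in.

```bash
python3 -c "
from bench import env
print(env.sign_off())"
```

```text
the job is handed in; nothing more can be done
None
```

The job is handed in, verdict not shown: the bearings lie in a row at the hidden divider, which was held on the stop at about 11.5 N for over a second (highest reading about 11.6 N), and the straightedge stands released on its mat.

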